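# Flip the finished bowl's job marker

### The arm

A 6-joint arm with a two-finger parallel gripper is mounted at the origin on the work surface. World frame = base frame: x ahead of the robot, y to its left, z up, the work surface at z = 0. Lengths are in m, angles in rad, forces in N, time in s.
With the tool pointing down it reaches from about 0.425 to 0.95 m from the base axis. Payload 3.5 kg.
Tool frame: the origin (TCP) lies on the centre line of the jaws, within the pads' length; the fingertips stand 8 mm ahead of it and the grasp point (between the pads) lies 11 mm behind it; z points along the fingers, y is the direction in which the jaws open and shut (so a half turn about z gives the same grasp; the last joint's range is limited). The gripper opens to 85 mm and grips with 20 to 120 N. Pads are 22 mm wide; open, the fingers measure 114 mm over their backs; the gripper's body (76 mm by 85 mm) begins 54 mm behind the grasp point. The pads swing forward as they close: fully open they stand 13 mm farther back than shut.
Start: joints at [1.009, 0.286, 1.577, -0, 1.279, -0.15], TCP at [0.27, 0.619, 0.239] pointing down, gripper open.
Joint ranges: [-2.77, 2.77], [-0.9, 2.22], [0.21, 2.48], [-1.53, 4.67], [0.24, 2.81], [-2.84, 2.84]. Speed limits (rad/s): [2.79, 2.79, 3.14, 3.14, 3.14, 3.14].

### API

Orientations are given as a rotation vector (axis times angle).
In Python, from bench import arm gives the robot as it stands.
- The arm moves only by the tool servo_tool, never from a script. Its argument "rows" is a list of rows, each a list of 4 numbers: the shift along the tool's x, y, z in m, then the turn about the tool's z in degrees. A call has 1 to 10 rows; each row shifts and turns the pose as measured when the row begins, along the tool's axes as they then stand; what a row does not reach is not made up. A row lasts 1/12 s, in which the tool goes at most 41.7 mm and 7.16 degrees, less where a joint would pass 70% of its speed; a pose out of reach is approached as far as the arm can. A call with a gripper value outside its range is refused whole. "claw" is the opening, from -1 (shut) to 1 (fully open), so that 0 is half open, set as the call begins (left out, the last holds). The fingers move at their own pace and stop on an object; the grip force is fixed at half the most. Time passes only in rows, so rows that do not move let the fingers close. It gives the time, the measured TCP pose, the force and the opening at its end, in the units of the state.
- arm.sense(): the state, without advancing time (a new reading comes with each control period).
- arm.camera(name): name is "side" or "top"; returns the picture (420x560x3 uint8, red, green, blue); there is no depth.
- arm.camera_info(name): a dict with "vfov" (degrees; the focal length in pixels is half the picture's height over the tangent of half this angle, whatever the lens; pixels are square), "cx", "cy" (the principal point, pixels), "rvec" (rotation vector, rad) and "tvec" (3), from world to camera coordinates, as OpenCV has them. Camera axes: x right, y down, z forward; pixel columns grow to the right and rows downward; lengths in m; the calibration is good to about 2 mm. A picture is of the moment at which its call begins. camera_info takes no time and is no camera call.
- arm.close_job(): hands the job in, once; it reports no verdict.
The state is a dict: "t": time; "joint_positions": joint angles; "joint_velocities": joint speeds; "effort": joint torques, N m; "position": TCP position; "ee_rot": TCP orientation; "contact_force": force on the tool from outside, world axes, zero at the start; "moment": the same for the moment, N m; "gripper_width": finger opening in m.
Only numpy, scipy, OpenCV 4.12 (cv2) and the standard library are available. Lean on these libraries where they do the work, as an engineer would, in place of code of your own. Each camera call takes 0.05 s, during which the arm holds its last target. There are 200 camera calls.

### The job

The turned bowl is finished: flip the hinged paddle of the marker on the bowl's plank over its pivot, so that it ends lying flat on the far rest with its round-disc face up, and then leave it. Only push it with the fingertips or the outside of the fingers, gently: do not pinch it or lift anything. Leave the other marker, the bowl, the squared blank, the mallet and the gouge where they are.

Things in the scene. Friction and masses are not known exactly. Their poses are not given: they have to be found in the camera images.
- marker_bowl: marker of the turned bowl's place, fixed: wooden plank 355 x 140 x 18 mm, origin on the bench under the axle, x along the plank away from the robot (-120 to +235 mm), y left, z up. Two posts (14 x 10 mm, y +-43 mm, 88 mm high) carry the axle; rest blocks centred at x +-55 mm (18 mm long, 50 mm wide, tops 71 mm up). The turned bowl stands at x about +178 mm
- axle_bowl (a point): point on the axle midway between the posts, 75 mm above the bench; axle runs along y; axes as the marker's base. The paddle turning on it is of limewood, about 60 g, 66 mm wide, 8 mm thick (bars and disc 2 mm proud) and reaches 90 mm from the axle
- flag_bowl (a joint): turn of this paddle about its axle, rad. 0: level on the near rest (marker's -x side), two-bar face up; pi/2: upright; pi: level on the far rest (+x side), round-disc face up. Stops at 0 and pi. Stiff hinge: stays where it is left, takes 0.02 to 0.08 N m to turn
- tip_bowl (a point): middle of the paddle's free edge, 90 mm from the axle; turns with the paddle
- knob_bowl (a point): centre of the 16 mm ball ending the brass thumb lever (8 mm rod, 44 mm from axle to ball). The lever is fixed to the axle outside the left post, 66 mm to +y of the paddle's middle, at right angles to the paddle: points up when the paddle is on the near rest, to +x when upright, down when on the far rest
- marker_blank: marker of the squared blank's place, fixed: wooden plank 355 x 140 x 18 mm, origin on the bench under the axle, x along the plank away from the robot (-120 to +235 mm), y left, z up. Two posts (14 x 10 mm, y +-43 mm, 88 mm high) carry the axle; rest blocks centred at x +-55 mm (18 mm long, 50 mm wide, tops 71 mm up). The squared blank stands at x about +178 mm
- axle_blank (a point): point on the axle midway between the posts, 75 mm above the bench; axle runs along y; axes as the marker's base. The paddle turning on it is of limewood, about 60 g, 66 mm wide, 8 mm thick (bars and disc 2 mm proud) and reaches 90 mm from the axle
- flag_blank (a joint): turn of this paddle about its axle, rad. 0: level on the near rest (marker's -x side), two-bar face up; pi/2: upright; pi: level on the far rest (+x side), round-disc face up. Stops at 0 and pi. Stiff hinge: stays where it is left, takes 0.02 to 0.08 N m to turn
- tip_blank (a point): middle of the paddle's free edge, 90 mm from the axle; turns with the paddle
- knob_blank (a point): centre of the 16 mm ball ending the brass thumb lever (8 mm rod, 44 mm from axle to ball). The lever is fixed to the axle outside the left post, 66 mm to +y of the paddle's middle, at right angles to the paddle: points up when the paddle is on the near rest, to +x when upright, down when on the far rest
- bowl: the finished turned wooden bowl, 96 mm across, 45 mm high, loose on the far end of its marker's plank; origin at the centre of its underside
- blank: a squared wooden block, 90 x 90 x 45 mm with a smaller 8 mm step on top, loose on the far end of the other marker's plank; origin at the centre of its underside
- mallet: a carver's mallet standing on its head on the bench, handle up, 84 mm across, 220 mm tall; origin at the centre of its underside
- gouge: a gouge lying on the bench, 260 mm long along its x, 29 mm thick wooden handle towards -x; origin on the bench under its middle

How it is judged:
At the end, for the whole second after the job is handed in: The paddle of the bowl's marker lies still on its far rest, disc face up (joint within 0.09 rad, 5 degrees, of pi); the other marker's paddle is within 10 mm, and bowl, blank, mallet and gouge are within 15 mm, of where they started (value of joint flag_bowl above 3.05 rad and velocity of joint flag_bowl between -0.05 and 0.05 rad/s and value of joint flag_blank below 0.6 rad and distance of tip_blank from where it was at the start of the episode below 0.01 m and distance of each of bowl, blank, mallet, gouge from where it was at the start of the episode below 0.015 m); the robot touches nothing.
It fails at once if the other marker's paddle is moved by more than 10 mm at its tip (distance of tip_blank from where it was at the start of the episode above 0.01 m).
It fails at once if the bowl, blank, mallet or gouge is moved or lifted by more than 15 mm (distance of any of bowl, blank, mallet, gouge from where it was at the start of the episode above 0.015 m).
It fails at once if the marker is pinched or pushed with more than 35 N (contact force between the fingers and marker_bowl above 35 N).
It also fails if it takes over 48 s, if anything falls off the work surface, if the arm or the gripper's body presses on something with over 40 N, if the wrist force passes 120 N, or if a joint passes its speed limit or range.

## Working session

There is one attempt and no reset: what is moved stays moved. The work goes in short steps, Python scripts to look and compute and a tool call to move; the robot and the scene stay as the last step left them, time stands still between calls to the robot, and variables do not carry over. Pictures are saved under pics/ and viewed, about 8 in all and at most 12, crops included, and the job is handed in when it is done.

Besides the shell and the picture viewer there is one more tool, called after "Request:" by a JSON object that holds its "name" and its "arguments", one argument or row to a line. servo_tool: Moves the arm, as the interface text tells. Its arguments: {"type":"object","properties":{"rows":{"type":"array"},"claw":{"type":"number"}},"required":["rows"]}

```bash
mkdir -p pics; cat > h.py <<'E'
import numpy as np, cv2
from bench import arm
def cam(n):
    i=arm.camera_info(n); f=210/np.tan(np.radians(i['vfov'])/2)
    return np.array([[f,0,i['cx']],[0,f,i['cy']],[0,0,1]]),cv2.Rodrigues(np.array(i['rvec'],float))[0],np.array(i['tvec'],float),i
def ray(n,u,v):
    K,R,t,_=cam(n); return -R.T@t, R.T@np.linalg.inv(K)@np.array([u,v,1.])
def onz(n,u,v,z):
    c,d=ray(n,u,v); return c+d*(z-c[2])/d[2]
def proj(n,p):
    K,R,t,_=cam(n); q=K@(R@np.array(p,float)+t); return q[:2]/q[2]
def snap(n,f):
    im=arm.camera(n)[:,:,::-1].copy(); cv2.imwrite('pics/'+f,im); return im
E
python3 - <<'E'
from h import *
for n in('side','top'): snap(n,n+'0.png'); print(cam(n)[3], ray(n,280,210))
print(arm.sense())
E
```

```text
{'vfov': 42.6373072979468, 'cx': 285.2993983913853, 'cy': 222.60931385097362, 'rvec': array([ 2.07182383, -0.91780439,  0.42418395]), 'tvec': array([-0.38253401,  0.33683263,  1.12511785])} (array([-0.22823114, -0.75695244,  0.9490059 ]), array([ 0.57575861,  0.56131396, -0.5950418 ]))
{'vfov': 42.60554496709909, 'cx': 275.0961040026797, 'cy': 211.74545251333262, 'rvec': array([ 2.13894113, -2.08659113,  0.18943645]), 'tvec': array([0.00608664, 0.5897132 , 1.78101057])} (array([ 0.23585898, -0.01103064,  1.86119483]), array([ 0.19571527,  0.00822972, -0.98067386]))
{'t': 0.1, 'joint_positions': array([ 1.00899107e+00,  2.87132080e-01,  1.57802762e+00,  1.53938444e-06,
        1.27857725e+00, -1.50017475e-01]), 'joint_velocities': array([ 0.00250458, -0.00170572, -0.00419736,  0.00028023,  0.00247162,
        0.00148146]), 'effort': array([ 3.25172141e-04, -4.07292652e+01, -2.93699992e+01, -9.92251717e-05,
        3.36793251e-03, -2.95069526e-06]), 'position': array([0.26984404, 0.61809422, 0.2380504 ]), 'ee_rot': array([-0.6421216 , -3.07450347,  0.00315561]), 'contact_force': array([ 0.11367608,  0.38955817, -1.06157742]), 'moment': array([ 0.02024945,  0.05529088, -0.0237213 ]), 'gripper_width': 0.08527798431627417}
```

View pics/top0.png

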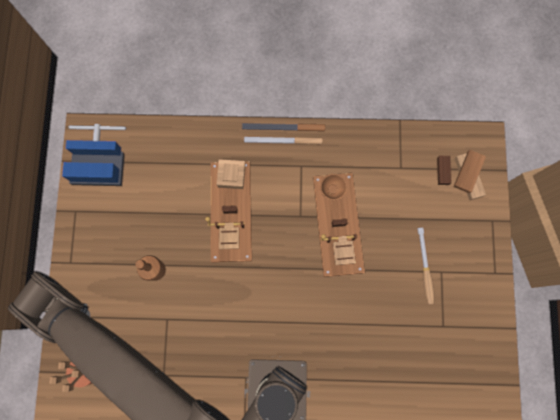

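View pics/side0.png

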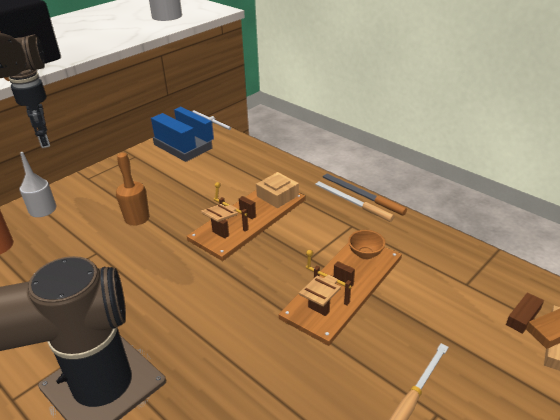

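Top view: the bowl's marker is around (338,225) with the bowl at (333,187). The blank's marker is at (230,212). Both paddles lie on their near rests with levers up. I'll enlarge both views of the bowl's marker.

```bash
python3 - <<'E'
import cv2,numpy as np
a=cv2.imread('pics/top0.png')[165:285,290:390]; b=cv2.imread('pics/side0.png')[225:345,275:410]
r=lambda i:cv2.resize(i,None,fx=3.4,fy=3.4,interpolation=cv2.INTER_CUBIC)
cv2.imwrite('pics/c0.png',np.hstack([r(a),r(b)]))
E
```

```text
(no output)
```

View pics/c0.png

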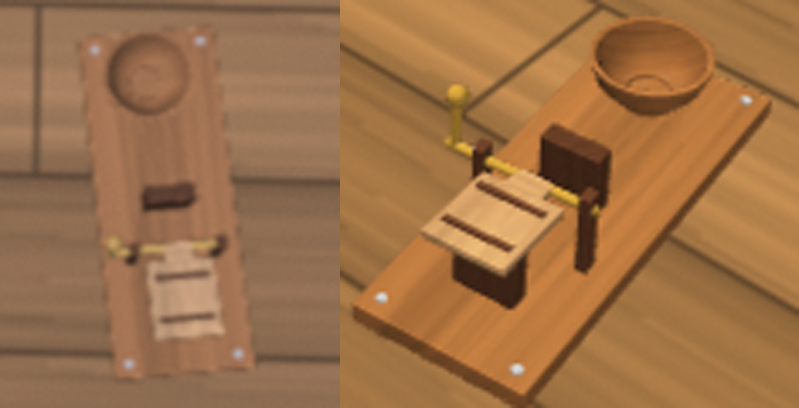

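The crop shows plank corners at (80,38), (213,28), (254,368) and (116,378), the ball near (112,244) in the top view and (117,93) in the side view, and posts at (132,252) and (220,242).

```bash
python3 - <<'E'
from h import *
T=lambda x,y:(x/3.4+290-.35,y/3.4+165-.35); S=lambda x,y:((x-340)/3.4+275-.35,y/3.4+225-.35)
c=[onz('top',*T(*p),.018)[:2] for p in[(80,38),(213,28),(254,368),(116,378)]]  # farL farR nearR nearL
c=np.array(c); print(c.round(4))
s=[onz('side',*S(*p),.018)[:2] for p in[(770,100),(522,400),(355,308)]]; print('side farR,nearR,nearL',np.round(s,4))
print('len',np.linalg.norm(c[0]-c[3]),np.linalg.norm(c[1]-c[2]),'wid',np.linalg.norm(c[0]-c[1]),np.linalg.norm(c[3]-c[2]))
far=(c[0]+c[1])/2; near=(c[2]+c[3])/2; d=(far-near); yaw=np.arctan2(d[1],d[0]); d/=np.linalg.norm(d); l=np.array([-d[1],d[0]])
o=(far+near)/2-d*.0575; print('yaw',np.degrees(yaw),'origin',o)
W=lambda x,y,z:[*(o+d*x+l*y),z]
print('posts',[onz('top',*T(*p),.088)[:2].round(4) for p in[(132,252),(220,242)]],W(0,.043,.088),W(0,-.043,.088))
for nm,p in dict(knob=W(0,.066,.119),nearL=W(-.09,.033,.079),nearR=W(-.09,-.033,.079),nearLc=W(-.12,.07,.018),farR=W(.235,-.07,.018)).items():
    a=proj('top',p);b=proj('side',p); print(nm,np.round(p,4),'top',((a-[289.65,164.65])*3.4).round(),'side',((b-[274.65,224.65])*3.4+[340,0]).round())
# knob triangulate
def tri(a,b):
    (c1,d1),(c2,d2)=ray('top',*a),ray('side',*b); s=np.linalg.lstsq(np.c_[d1,-d2],c2-c1,rcond=None)[0]; return c1+s[0]*d1,c2+s[1]*d2
print('knob',tri(T(112,244),S(457,93)))
R=cv2.Rodrigues(arm.sense()['ee_rot'])[0]; print(R.round(3))
E
```

```text
[[ 0.7295 -0.1097]
 [ 0.7433 -0.2476]
 [ 0.3922 -0.288 ]
 [ 0.3787 -0.1501]]
side farR,nearR,nearL [[ 0.7403 -0.2482]
 [ 0.3877 -0.2909]
 [ 0.3736 -0.1565]]
len 0.35306544863839534 0.35349198888922845 wid 0.1385664786497779 0.13858546125876747
yaw 6.565385064272918 origin [ 0.50380683 -0.2054156 ]
posts [array([ 0.4962, -0.1593]), array([ 0.5081, -0.2451])] [np.float64(0.4988903437244142), np.float64(-0.16269759257317684), 0.088] [np.float64(0.5087233247580273), np.float64(-0.2481336065485058), 0.088]
knob [ 0.4963 -0.1398  0.119 ] top [114. 247.] side [456.  96.]
nearL [ 0.4106 -0.1829  0.079 ] top [155. 341.] side [420. 234.]
nearR [ 0.4182 -0.2485  0.079 ] top [223. 335.] side [504. 276.]
nearLc [ 0.3766 -0.1496  0.018 ] top [116. 380.] side [351. 300.]
farR [ 0.7453 -0.2481  0.018 ] top [213.  26.] side [773.  97.]
knob (array([ 0.49902801, -0.1375658 ,  0.11831411]), array([ 0.49969442, -0.13815706,  0.11845766]))
[[-0.916  0.4   -0.001]
 [ 0.4    0.916 -0.002]
 [ 0.    -0.002 -1.   ]]
```

Request:
{"name": "servo_tool", "arguments": {
  "rows": [
    [0,0,-0.025,-7],
    [0,0,-0.025,-7],
    [0,0,-0.025,-7],
    [0,0,-0.025,-7],
    [0,0,0,-2]
  ],
  "claw": -1
}}

```text
t: 0.52
position: [0.2685, 0.616, 0.3336]
ee_rot: [0.204, -3.124, 0.023]
contact_force: [0.2, 0.8, 1.4]
gripper_width: 0.0256
```

```bash
cat >> h.py <<'E'
O=np.array([.504,-.2055]); YAW=np.radians(6.6); D=np.array([np.cos(YAW),np.sin(YAW)]); L=np.array([-D[1],D[0]])
def st():
    s=arm.sense(); R=cv2.Rodrigues(s['ee_rot'])[0]; p=s['position']; q=p[:2]-O
    print('t',round(s['t'],2),'p',p.round(4),'tipmarker',np.round([q@D,q@L,p[2]-.008],4),'yaw',np.degrees(np.arctan2(-R[1,0],-R[0,0])).round(2),'F',s['contact_force'].round(1),'q',s['joint_positions'].round(2),'w',round(s['gripper_width'],3)); return p,R
def delta(x,y,z): # marker-frame fingertip target -> tool shift
    p,R=st(); w=np.array([*(O+D*x+L*y),z+.008]); print('shift',(R.T@(w-p)).round(4))
def wdelta(w):
    p,R=st(); print('shift',(R.T@(np.array(w)-p)).round(4))
E
python3 -c "
from h import *
wdelta([.46,.2,.33]); delta(-.045,.072,.2)"
```

```text
t 0.52 p [0.2685 0.616  0.3336] tipmarker [-0.1395  0.8431  0.3256] yaw 7.45 F [0.2 0.8 1.4] q [ 1.01  0.24  1.47  0.    1.46 -0.69] w 0.026
shift [-0.1359 -0.4372  0.008 ]
t 0.52 p [0.2685 0.616  0.3336] tipmarker [-0.1395  0.8431  0.3256] yaw 7.45 F [0.2 0.8 1.4] q [ 1.01  0.24  1.47  0.    1.46 -0.69] w 0.026
shift [-0.0845 -0.7706  0.1352]
```

Request:
{"name": "servo_tool", "arguments": {
  "rows": [
    [-0.012,-0.039,0,0],
    [-0.012,-0.039,0,0],
    [-0.012,-0.039,0,0],
    [-0.012,-0.039,0,0],
    [-0.012,-0.039,0,0],
    [-0.012,-0.039,0,0],
    [-0.012,-0.039,0,0],
    [-0.012,-0.039,0,0],
    [-0.012,-0.039,0,0],
    [-0.012,-0.039,0,0]
  ]
}}

```text
t: 1.35
position: [0.4386, 0.2411, 0.3317]
ee_rot: [0.231, -3.117, 0.024]
contact_force: [0.6, 1.2, 0.3]
gripper_width: -0.0002
```

```bash
python3 -c "
from h import *
delta(-.045,.072,.2)"
```

```text
t 1.35 p [0.4386 0.2411 0.3317] tipmarker [-0.0137  0.4512  0.3237] yaw 8.47 F [0.6 1.2 0.3] q [ 0.31 -0.15  1.87 -0.01  1.44 -1.41] w -0.0
shift [ 0.0416 -0.3762  0.1297]
```

Request:
{"name": "servo_tool", "arguments": {
  "rows": [
    [0.004,-0.039,0,0.5],
    [0.004,-0.039,0,0.5],
    [0.004,-0.039,0,0.5],
    [0.004,-0.039,0,0.5],
    [0.004,-0.039,0,0],
    [0.004,-0.039,0,0],
    [0.004,-0.039,0.01,0],
    [0.004,-0.039,0.02,0],
    [0.004,-0.03,0.03,0],
    [0.004,-0.01,0.03,0]
  ]
}}

```text
t: 2.18
position: [0.4409, -0.1326, 0.2526]
ee_rot: [0.166, -3.134, 0.04]
contact_force: [0.1, -0.5, -0.8]
gripper_width: -0.0002
```

```bash
python3 -c "
from h import *
delta(-.045,.072,.095)"
```

```text
t 2.18 p [ 0.4409 -0.1326  0.2526] tipmarker [-0.0543  0.0797  0.2446] yaw 6.07 F [ 0.1 -0.5 -0.8] q [-0.5  -0.22  2.07 -0.02  1.28 -2.17] w -0.0
shift [-0.01   -0.0038  0.1497]
```

Request:
{"name": "servo_tool", "arguments": {
  "rows": [
    [0,-0.002,0.03,-0.5],
    [0,-0.002,0.03,0],
    [0,-0.002,0.03,0],
    [0,-0.001,0.03,0],
    [0,0,0.02,0],
    [0,0,0.01,0],
    [0,0,0,0]
  ]
}}

```text
t: 2.77
position: [0.4333, -0.1458, 0.0874]
ee_rot: [0.164, -3.122, 0.029]
contact_force: [-0.0, 1.0, -0.3]
gripper_width: 0.0002
```

```bash
python3 -c "
from h import *
delta(-.02,.072,.095)
snap('side','s1.png')
a=cv2.imread('pics/s1.png')[160:360,230:450]; cv2.imwrite('pics/s1c.png',cv2.resize(a,None,fx=3,fy=3))"
```

```text
t 2.77 p [ 0.4333 -0.1458  0.0874] tipmarker [-0.0634  0.0674  0.0794] yaw 5.99 F [-0.   1.  -0.3] q [-0.53 -0.    2.21 -0.03  0.94 -2.19] w 0.0
shift [-0.0431  0.0047 -0.0164]
```

View pics/s1c.png

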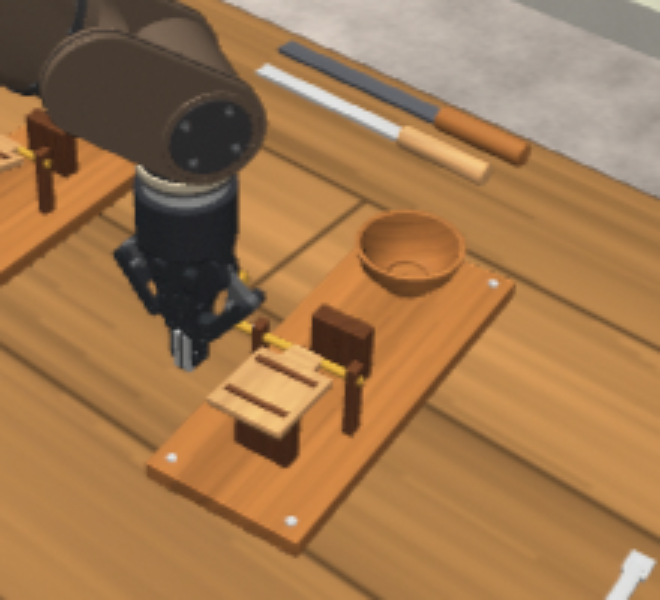

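The picture shows the shut fingers at crop (185,350), just short of the lever and clear of the paddle and post. I'll raise slightly and push the ball in +x.

Request:
{"name": "servo_tool", "arguments": {
  "rows": [
    [0,0.005,-0.014,-0.5],
    [0,0,-0.001,0],
    [-0.01,0,0,0],
    [-0.01,0,0,0],
    [-0.008,0,0,0],
    [-0.006,0,0,0],
    [-0.006,0,0,0]
  ]
}}

```text
t: 3.4
position: [0.4791, -0.1369, 0.1066]
ee_rot: [0.177, -3.128, 0.036]
contact_force: [-0.1, 0.8, -0.7]
gripper_width: 0.0
```

```bash
python3 -c "
from h import *
delta(.02,.072,.092)"
```

```text
t 3.4 p [ 0.4791 -0.1369  0.1066] tipmarker [-0.0168  0.071   0.0986] yaw 6.47 F [-0.1  0.8 -0.7] q [-0.47  0.05  2.11 -0.03  0.98 -2.14] w 0.0
shift [-0.0369  0.0013  0.0062]
```

Request:
{"name": "servo_tool", "arguments": {
  "rows": [
    [-0.006,0,0.001,0],
    [-0.006,0,0.001,0],
    [-0.006,0,0.001,0],
    [-0.006,0,0.001,0],
    [-0.006,0,0,0],
    [-0.005,0,0,0],
    [-0.002,0,0,0]
  ]
}}

```text
t: 3.98
position: [0.5169, -0.1317, 0.0988]
ee_rot: [0.179, -3.116, 0.031]
contact_force: [-2.0, 0.5, 1.0]
gripper_width: 0.0004
```

```bash
python3 -c "
from h import *
delta(.022,.072,.092)
snap('side','s2.png')
a=cv2.imread('pics/s2.png')[160:360,230:450]; cv2.imwrite('pics/s2c.png',cv2.resize(a,None,fx=3,fy=3))"
```

```text
t 3.98 p [ 0.5169 -0.1317  0.0988] tipmarker [0.0213 0.0718 0.0908] yaw 6.56 F [-2.   0.5  1. ] q [-0.43  0.15  2.02 -0.03  0.98 -2.09] w 0.0
shift [-0.0006  0.0002 -0.0012]
```

View pics/s2c.png

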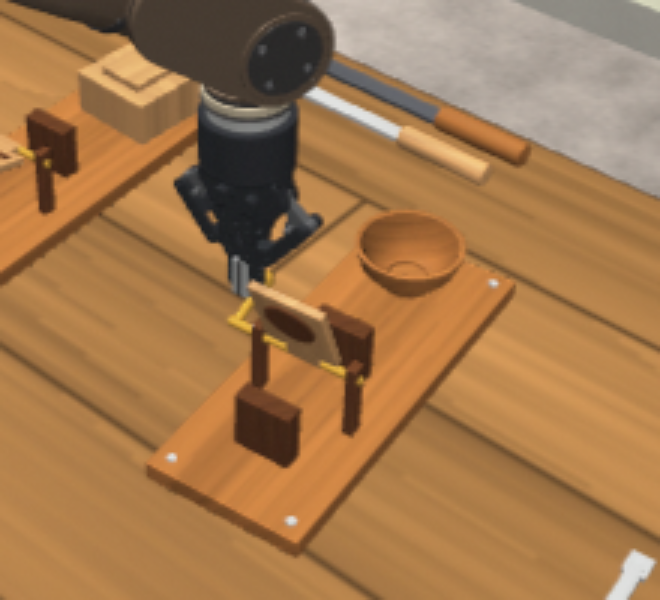

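The paddle is raised to about 60–70° (crop 290,320), with its disc face towards the near side. Next I lift clear, go behind it and push over.

Request:
{"name": "servo_tool", "arguments": {
  "rows": [
    [0.003,0,0,0],
    [0,0,-0.03,0],
    [0,0,-0.03,0],
    [0,0,-0.03,0],
    [0,0,-0.02,0],
    [0.03,-0.01,0,0],
    [0.03,-0.02,0,0],
    [0.03,-0.02,0,0],
    [0.01,-0.015,0,0],
    [0,0,0,0]
  ]
}}

```text
t: 4.87
position: [0.4257, -0.2079, 0.2205]
ee_rot: [-0.186, 3.132, -0.045]
contact_force: [0.3, -0.4, 0.4]
gripper_width: 0.0
```

```bash
python3 -c "
from h import *
delta(-.08,0,.14)"
```

```text
t 4.87 p [ 0.4257 -0.2079  0.2205] tipmarker [-0.078   0.0066  0.2125] yaw 6.79 F [ 0.3 -0.4  0.4] q [-0.66 -0.16  2.08 -0.02  1.2  -2.34] w 0.0
shift [ 0.0021 -0.0045  0.0727]
```

Request:
{"name": "servo_tool", "arguments": {
  "rows": [
    [0,-0.003,0.03,0],
    [0,-0.001,0.025,0],
    [0,0,0.012,0],
    [-0.01,0,0,0],
    [-0.01,0,0,0],
    [-0.01,0,0,0],
    [-0.008,0,0,0],
    [-0.006,0,0,0],
    [-0.006,0,0,0]
  ]
}}

```text
t: 5.62
position: [0.4865, -0.2085, 0.1596]
ee_rot: [-0.179, 3.114, -0.059]
contact_force: [-0.9, -0.1, -0.1]
gripper_width: 0.0001
```

```bash
python3 -c "
from h import *
delta(-.017,0,.135)
delta(.014,0,.130)"
```

```text
t 5.62 p [ 0.4865 -0.2085  0.1596] tipmarker [-0.0177 -0.0009  0.1516] yaw 6.59 F [-0.9 -0.1 -0.1] q [-0.59  0.03  2.02 -0.02  1.05 -2.26] w 0.0
shift [-0.0004  0.0016  0.0166]
t 5.62 p [ 0.4865 -0.2085  0.1596] tipmarker [-0.0177 -0.0009  0.1516] yaw 6.59 F [-0.9 -0.1 -0.1] q [-0.59  0.03  2.02 -0.02  1.05 -2.26] w 0.0
shift [-0.0313  0.0018  0.0222]
```

Request:
{"name": "servo_tool", "arguments": {
  "rows": [
    [-0.006,0,0.003,0],
    [-0.006,0,0.003,0],
    [-0.006,0,0.004,0],
    [-0.006,0,0.004,0],
    [-0.006,0,0.004,0],
    [-0.005,0,0.004,0]
  ]
}}

```text
t: 6.12
position: [0.5282, -0.2053, 0.1395]
ee_rot: [-0.18, 3.109, -0.064]
contact_force: [-0.1, -0.5, 0.7]
gripper_width: -0.0
```

```bash
python3 -c "
from h import *
delta(.038,0,.110)
delta(.047,0,.092)"
```

```text
t 6.12 p [ 0.5282 -0.2053  0.1395] tipmarker [ 0.0241 -0.0026  0.1315] yaw 6.66 F [-0.1 -0.5  0.7] q [-0.54  0.13  1.95 -0.02  1.01 -2.22] w -0.0
shift [-0.0134  0.0035  0.0218]
t 6.12 p [ 0.5282 -0.2053  0.1395] tipmarker [ 0.0241 -0.0026  0.1315] yaw 6.66 F [-0.1 -0.5  0.7] q [-0.54  0.13  1.95 -0.02  1.01 -2.22] w -0.0
shift [-0.022   0.0043  0.04  ]
```

Request:
{"name": "servo_tool", "arguments": {
  "rows": [
    [-0.004,0.001,0.004,0],
    [-0.004,0,0.005,0],
    [-0.003,0,0.005,0],
    [-0.003,0,0.005,0],
    [-0.002,0,0.005,0],
    [-0.002,0,0.005,0],
    [-0.001,0,0.004,0]
  ]
}}

```text
t: 6.7
position: [0.5508, -0.2031, 0.1027]
ee_rot: [-0.179, 3.108, -0.064]
contact_force: [1.7, -0.9, 0.6]
gripper_width: 0.0002
```

```bash
python3 -c "
from h import *
delta(.05,0,.081)
snap('side','s3.png')
a=cv2.imread('pics/s3.png')[160:360,230:450]; cv2.imwrite('pics/s3c.png',cv2.resize(a,None,fx=3,fy=3))"
```

```text
t 6.7 p [ 0.5508 -0.2031  0.1027] tipmarker [ 0.0467 -0.003   0.0947] yaw 6.63 F [ 1.7 -0.9  0.6] q [-0.52  0.22  1.92 -0.02  0.95 -2.19] w 0.0
shift [-0.0029  0.0036  0.0136]
```

View pics/s3c.png

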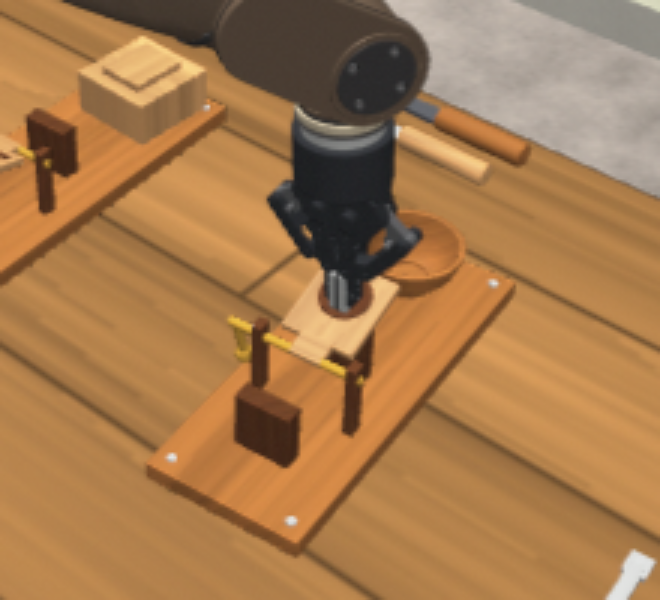

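The disc face is up and the paddle is nearly level (crop 345,305), with the lever pointing nearly down. I'll press gently down to the rest.

Request:
{"name": "servo_tool", "arguments": {
  "rows": [
    [-0.001,0,0.004,0],
    [-0.001,0,0.004,0],
    [0,0,0.003,0],
    [0,0,0.002,0],
    [0,0,0.001,0]
  ]
}}

```text
t: 7.17
position: [0.553, -0.2032, 0.0871]
ee_rot: [-0.179, 3.11, -0.062]
contact_force: [-3.0, 2.8, 9.6]
gripper_width: 0.0005
```

```bash
python3 -c "
from h import *
delta(.05,0,.081)"
```

```text
t 7.17 p [ 0.553  -0.2032  0.0871] tipmarker [ 0.0489 -0.0033  0.0791] yaw 6.61 F [-3.   2.8  9.6] q [-0.52  0.25  1.92 -0.02  0.93 -2.19] w 0.0
shift [-0.0012  0.0033 -0.002 ]
```

The force is 9.6 N upward with the tip at 0.079 m, so the paddle is seated. I'll lift straight up and check.

Request:
{"name": "servo_tool", "arguments": {
  "rows": [
    [0,0,0.001,0],
    [0,0,-0.005,0],
    [0,0,-0.02,0],
    [0,0,-0.03,0],
    [0,0,-0.03,0],
    [0,0,-0.03,0],
    [0.03,0,-0.03,0],
    [0.03,0,0,0],
    [0.02,0,0,0],
    [0,0,0,0]
  ]
}}

```text
t: 8.0
position: [0.4675, -0.2073, 0.2369]
ee_rot: [-0.182, 3.112, -0.065]
contact_force: [0.4, -0.2, -0.2]
gripper_width: -0.0003
```

```bash
python3 -c "
from h import *
st()
a=snap('side','s4.png')[160:360,230:450]; b=snap('top','t4.png')
k=lambda i:cv2.resize(i,None,fx=2.2,fy=2.2,interpolation=cv2.INTER_CUBIC)
cv2.imwrite('pics/s4c.png',np.hstack([k(a),k(b[140:340,270:410])]))
W=lambda x,y,z:[*(O+D*x+L*y),z]
for y in(.033,-.033): print((proj('side',W(.09,y,.079))-[230,160])*2.2)
# motion of loose things: image change outside the arm
for n,i,j in(('side',a,cv2.imread('pics/side0.png')[160:360,230:450]),): print(n)
t0=cv2.imread('pics/top0.png')
for nm,(x,y) in dict(bowl=(333,187),blank=(230,173),blankpaddle=(229,235),mallet=(148,267),gouge=(427,270)).items():
    h=40 if nm=='gouge' else 16; p=t0[y-h:y+h,x-16:x+16]; r=cv2.matchTemplate(b[y-h-8:y+h+8,x-24:x+24],p,cv2.TM_CCOEFF_NORMED); m=cv2.minMaxLoc(r); print(nm,round(m[1],3),np.array(m[3])-8)
"
```

```text
t 8.0 p [ 0.4675 -0.2073  0.2369] tipmarker [-0.0364  0.0024  0.2289] yaw 6.74 F [ 0.4 -0.2 -0.2] q [-0.61 -0.1   2.   -0.02  1.2  -2.29] w -0.0
[242.54919586 198.92142042]
[294.22904507 221.5315745 ]
side
bowl 0.997 [0 0]
blank 0.999 [0 0]
blankpaddle 0.999 [0 0]
mallet 0.998 [0 0]
gouge 0.999 [0 0]
```

View pics/s4c.png

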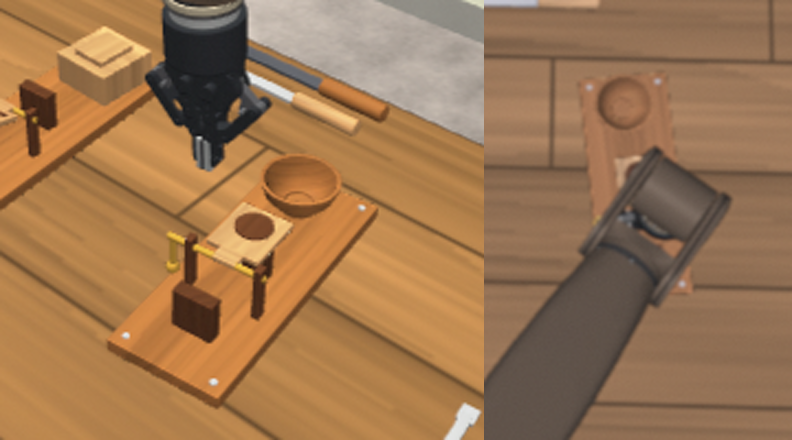

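The picture shows the paddle on the far rest with the disc up (crop 255,226), the lever down (173,265), and the fingers clear. I read the tip corners a few pixels below where a level paddle should appear, so I'll zoom in once to check the angle.

```bash
python3 -c "
from h import *
a=cv2.imread('pics/s4.png')[245:290,300:372]; a=cv2.resize(a,None,fx=10,fy=10,interpolation=cv2.INTER_CUBIC)
W=lambda x,y,z:[*(O+D*x+L*y),z]
for al,c in((0,(0,255,0)),(.1,(0,0,255))):
  q=[]
  for y in(.033,-.033):
    for r in((.09,.02) if y>0 else (.02,.09)):
      x=r*np.cos(al)-.004*np.sin(al); z=.075+r*np.sin(al)+.004*np.cos(al); q.append((proj('side',W(x,y,z))-[299.5,244.5])*10)
  cv2.polylines(a,[np.int32(q)],True,c,1)
cv2.imwrite('pics/z.png',a)"
```

```text
(no output)
```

View pics/z.png

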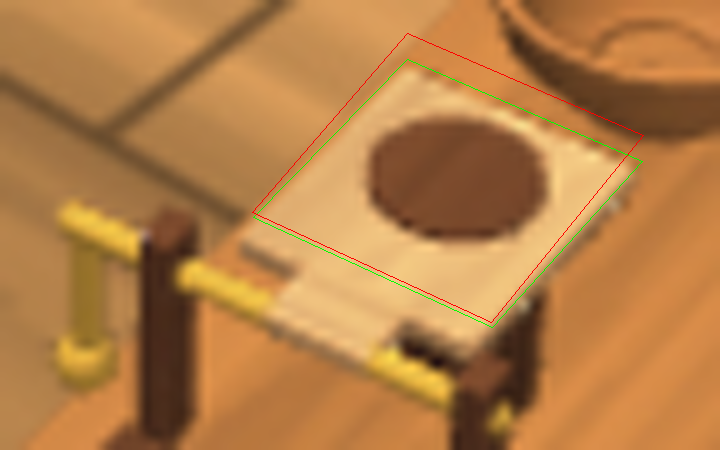

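The outline for a level paddle (green) fits the paddle's edges, and the outline for 0.1 rad short (red) does not. The paddle is level, so I'm handing in.

```bash
python3 -c "
from bench import arm
print(arm.close_job())"
```

```text
the job is handed in; nothing more can be done
None
```

The paddle of the bowl's marker now lies flat on its far rest with the round-disc face up, and the job is handed in. The interface gave no verdict.

- **How:** With the fingers shut, I pushed the lever's ball away from the robot to raise the paddle. I then pushed the paddle's face past upright and pressed it down onto the far rest. The tool force was about 10 N at the last reading on the rest; I read it only between moves. I lifted clear at about 8 s of the 48 s allowed.
- **Paddle:** In the last side picture its edges match the outline of a level paddle and not one 0.1 rad short. The lever points straight down.
- **Other things:** In the top view the bowl, blank, mallet, gouge and the other marker's paddle show no shift (0 pixels).
- **Disagreement:** A first rough reading put the paddle's tip corners 2–4 camera pixels lower than expected. The enlarged picture did not bear that out.
- **Robot:** The tip was about 0.23 m up and clear of everything, with the force reading near zero.

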